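# Square up a pump bracket and hold it

### The job

Slip the brass spacer over the upright stud of the pump base frame so that it sits down on the loose yellow bracket, and let go of it. Then take the square by its orange handle, lay it flat on the base plate and press it into the corner between the blue rail and the bracket until the stock is flush against the rail and the blade, having turned the bracket square, is flush against the bracket. Finish still gripping the square and pressing it against both, so the bolt can be tightened, and leave the cup, the spray can and the screwdriver where they are.

Things in the scene. Friction and masses are not known exactly. Their poses are not given: they have to be found in the camera images.
- frame: Pump base frame fixed to the bench. Origin: inside corner where the square belongs, at bench height; z up. Steel base plate spans x -170 to +45, y -125 to +55 mm, top at z = 6 mm. The blue rail's contact face is the plane x = 0 (rail at x > 0); the bracket's, when square, is the plane y = 0 (bracket at y > 0). The square belongs in the quadrant x < 0, y < 0.
- rail: Blue painted rail fixed on the base plate, 35 mm wide (x 0 to 35), 125 mm long (y 0 to -125), its top at z = 20 mm; origin and axes are those of frame.
- bracket: Yellow painted bar 145 (x) x 40 (y) x 16 mm high, loose on the base plate, turning about the stud. Origin: stud axis, bar's underside, at x -40, y +20, z 6 mm of frame. Spans x -109 to +36; contact face is its y = -20 mm face. Square when its x axis is parallel to the frame's; starts up to 0.12 rad off, can turn 0.2 either way; stays where left (friction 0.1 N m, a few newtons turn it).
- stud_tip (a point): Top of the fixed upright steel stud, 10 mm diameter with a 2 mm tapered tip, 50 mm above the bench; it rises 28 mm above the bracket's top.
- spacer: Loose brass spacer sleeve standing upright on the bench: outside diameter 30, bore 14, height 20 mm, 70 g. Origin: centre of its underside, z along the bore.
- square: Engineer's square flat on the bench, 0.3 kg. Origin: outer corner (heel), underside. Steel stock 110 mm along -y, 22 wide (x 0 to -22), 20 high; contact face x = 0. Aluminium blade 24 wide (y 0 to -24), reaching 140 mm along -x, 8 to 13 mm above the underside; contact edge y = 0. Orange handle on the stock. When home, origin and axes match frame, 6 mm higher.
- square_handle (a point): Top centre of the square's orange handle, 48 mm above the square's underside, at x -11, y -50 mm of square. The handle is a bar 64 mm long (square's y), 14 mm wide (x), 28 mm high, standing on the stock (20 to 48 mm above the underside); grip it across its 14 mm.
- cup: Red plastic parts cup, 66 mm diameter, 60 mm high, a bystander; its place may be swapped with the spacer's. Origin: centre of its underside.
- can: White and red spray can, 60 mm diameter, 150 mm high, a bystander. Origin: centre of its underside.
- driver: Screwdriver with an orange handle lying beyond the frame, a bystander. Its x axis runs from handle to tip.
Mind the look-alikes: they are no part of the job. Leave any black look-alike of the square alone.

How it is judged:
By the outcome, as a careful person would: the job done as asked, in the order asked, and still so for the second after the job is handed in, while the arm keeps its last pose, push and grip.
It also fails if it takes over 58 s, if anything falls off the work surface, if the arm or the gripper's body presses on something with over 40 N, if the wrist force passes 120 N, or if a joint passes its speed limit or range.

### The arm

A 6-joint arm with a two-finger parallel gripper is mounted at the origin on the work surface. World frame = base frame: x ahead of the robot, y to its left, z up, the work surface at z = 0. Lengths are in m, angles in rad, forces in N, time in s.
With the tool pointing down it reaches from about 0.35 to 0.725 m from the base axis. Payload 4.3 kg.
Tool frame: the origin (TCP) lies at the centre of the arm's flange, where the gripper is bolted on; the fingertips stand manip.tips_ahead ahead of it and the grasp point (between the pads) lies 155 mm ahead of it (manip.tips_ahead is the distance from the TCP to the fingertips, in m); z points along the fingers, y is the line along which they close (so a half turn about z gives the same grasp; the last joint's range is limited). The gripper opens to 85 mm and grips with 20 to 120 N. Pads are 22 mm wide; open, the fingers measure 114 mm over their backs; the gripper's body (76 mm by 85 mm) begins 54 mm behind the grasp point. The pads swing forward as they close: fully open they stand 13 mm farther back than shut.
Start: joints at [-1.276, 0.377, 0.081, 1.274, 0, 1.46], TCP at [0.226, -0.529, 0.405] pointing down, gripper open.
Joint ranges: [-2.72, 2.72], [-0.84, 1.66], [-1.02, 1.22], [-1.77, 2.12], [-1.37, 1.28], [-3.14, 3.14]. Speed limits (rad/s): [2.57, 2.57, 3.14, 3.14, 3.14, 3.14].

### API

Orientations are given as [roll, pitch, yaw] about the fixed x, y, z axes, in that order (R = Rz(yaw) Ry(pitch) Rx(roll)).
In Python, from plant import manip gives the robot as it stands. The module is installed in compiled form; this text tells all that it offers.
- The arm moves only by the shell command python3 -m pendant 'ROWS' [FORCE]. ROWS is a JSON object of lists of equal length, an entry for each row: "delta_pos": the shift along the world's x, y, z as a fraction of full scale, a list of three; "twist": the turn, a rotation vector about the world's x, y, z as a fraction of full scale, a list of three; "claw": the opening, from 0 (shut) to 1 (fully open). A call has 1 to 20 rows; each row shifts and turns the commanded pose from where the row before left it; what a row does not reach is not made up. Full scale, the value 1, is 50 mm for a shift and 120 degrees for a turn. A row lasts 1/8 s, in which the tool goes at most 62.5 mm and 10.7 degrees, less where a joint would pass 70% of its speed; a pose out of reach is approached as far as the arm can. A call with a number of a shift or a turn outside -1 to 1 is refused whole. A call with a gripper value outside its range is refused whole. The fingers move at their own pace and stop on an object; FORCE is the grip in N (left out, the last holds). Time passes only in rows, so rows that do not move let the fingers close. It gives the time, the measured TCP pose, the force, the opening and the grip force at its end, in the units of the state.
- manip.sense(): the state, without advancing time (a new reading comes with each control period).
- manip.capture(name): name is "scene" or "top" or "wrist"; returns a dict with "image" (420x560x3 uint8, red, green, blue), "K" (3x3 intrinsics, pixels), "world_from_camera" (4x4, takes a point from camera to world coordinates); the wrist camera has in their place "tool_from_camera" (4x4, takes a point from camera to tool coordinates, whose origin is the TCP and whose axes are the flange's). Camera axes: x right, y down, z forward; pixel columns grow to the right and rows downward; lengths in m; the calibration is good to about 2 mm. A picture is of the moment at which its call begins: read the wrist's pose just before it. There is no depth.
- manip.hand_in(): hands the job in; it is judged then, once.
Trained networks look in a picture, given as the dict that the camera call returned (one of the last four; its "shot" number tells which), for a name from the list of things; names that differ only in an ending like _2 or _b are one class to them, and where a whole thing is asked for, a point or a joint stands for the part that bears it (a point fixed in the world has none). Each returns a list of dicts, best first, with "score" (0 to 1); they miss things now and then, are a little off and sometimes report something else, mostly with a low value. They report only what shows in the picture. A call takes as long as a camera call. They do not tell look-alikes from the thing itself.
- manip.spot_in(picture, target): "rect" ([left, top, right, bottom] in pixels, round what is visible of it).
- manip.silhouettes(picture, target): "mask" (420x560 bool, what is visible of it) and "rect" ([left, top, right, bottom] in pixels, round what is visible of it).
The state is a dict: "time_s": time; "joint_pos": joint angles; "joint_vel": joint speeds; "tau": joint torques, N m; "ee_pos": TCP position; "eef_rot": TCP orientation; "force": force on the tool from outside, world axes, zero at the start; "moment": the same for the moment, N m; "gripper_width": finger opening in m; "finger_force": force on a finger pad.
Only numpy, scipy, OpenCV 4.12 (cv2) and the standard library are available. Lean on these libraries where they do the work, as an engineer would, in place of code of your own. Each camera call takes 0.05 s, during which the arm holds its last target. There are 200 camera calls.

## Working session

There is one attempt and no reset: what is moved stays moved. The work goes in short steps, Python scripts to look and compute and a shell command to move; the robot and the scene stay as the last step left them, time stands still between calls to the robot, and variables do not carry over. Pictures are saved under pics/ and viewed, at most 10 in all, crops included, and the job is handed in when it is done.

```bash
mkdir -p pics
cat > h.py <<'E'
import numpy as np, cv2
from plant import manip
def save(n,im): cv2.imwrite(f'pics/{n}.png',im[:,:,::-1])
def ray(p,u,v):
    T=p['world_from_camera']; d=T[:3,:3]@np.linalg.solve(p['K'],[u,v,1.]); return T[:3,3],d
def onz(p,u,v,z):
    o,d=ray(p,u,v); return o+d*(z-o[2])/d[2]
def proj(p,X):
    T=np.linalg.inv(p['world_from_camera']); c=T[:3,:3]@np.asarray(X).T+T[:3,3:]
    q=p['K']@c; return (q[:2]/q[2]).T
E
python3 - <<'E'
from h import *
print(manip.tips_ahead, manip.sense())
for c in ('top','scene'):
    p=manip.capture(c); save(c+'1',p['image']); print(c,p['K'][0,0],p['world_from_camera'].round(3).tolist())
    for t in ['frame','rail','bracket','stud_tip','spacer','square','square_handle','cup','can','driver']:
        print(t,[(round(d['score'],2),[int(x) for x in d['rect']]) for d in manip.spot_in(p,t)[:4]])
E
```

```text
0.1734 {'time_s': 0.0, 'joint_pos': array([-1.27628202e+00,  3.78122436e-01,  7.96740793e-02,  1.27439045e+00,
       -2.19455312e-05,  1.46049430e+00]), 'joint_vel': array([-7.38894033e-04,  7.83015240e-04, -1.79273169e-03,  3.49860198e-04,
        8.52866545e-05, -8.35605468e-04]), 'tau': array([-6.38967431e-04, -4.63607490e+01,  2.69874161e+01,  2.10283702e-02,
       -2.56900230e-04,  1.30571308e-05]), 'ee_pos': array([ 0.22638399, -0.52825626,  0.40374526]), 'eef_rot': array([-3.13956017e+00, -2.03020645e-04,  4.04816151e-01]), 'force': array([-0.1398999 , -0.19881366, -0.49866033]), 'moment': array([-0.02992982,  0.02257165,  0.00984255]), 'finger_force': 0.0, 'gripper_width': 0.08525261938546544}
top 536.890214660578 [[-0.026, -0.998, 0.062, 0.465], [-1.0, 0.025, -0.014, -0.02], [0.012, -0.062, -0.998, 1.462], [0.0, 0.0, 0.0, 1.0]]
frame [(0.9, [215, 187, 294, 276])]
rail [(0.79, [235, 185, 282, 209])]
bracket [(0.57, [222, 212, 247, 264])]
stud_tip [(0.89, [213, 185, 295, 275]), (0.53, [141, 247, 155, 258])]
spacer [(0.68, [142, 247, 156, 258])]
square [(0.97, [386, 160, 450,
[... 487 characters left out ...]
, [0.0, 0.0, 0.0, 1.0]]
frame [(0.74, [261, 215, 380, 285])]
rail [(0.67, [267, 239, 318, 271]), (0.66, [262, 214, 380, 286])]
bracket [(0.86, [319, 232, 367, 268]), (0.58, [190, 281, 275, 340])]
stud_tip [(0.76, [265, 211, 381, 286])]
spacer [(0.68, [438, 293, 456, 309])]
square [(0.8, [239, 183, 298, 214]), (0.79, [262, 160, 295, 190]), (0.68, [187, 180, 209, 208]), (0.44, [264, 215, 380, 284])]
square_handle [(0.9, [241, 184, 299, 212]), (0.8, [190, 181, 208, 207]), (0.71, [260, 165, 295, 193]), (0.34, [159, 164, 192, 230])]
cup [(0.72, [390, 298, 428, 348]), (0.17, [241, 184, 300, 213])]
can [(0.85, [159, 164, 193, 231])]
driver [(0.6, [187, 283, 276, 339]), (0.38, [260, 215, 382, 286])]
```

Run:
```python
import cv2
im=cv2.imread('pics/top1.png')[90:305,120:460]
cv2.imwrite('pics/topc.png',cv2.resize(im,(800,506),interpolation=cv2.INTER_CUBIC))
```

```text
(no output)
```

View pics/topc.png

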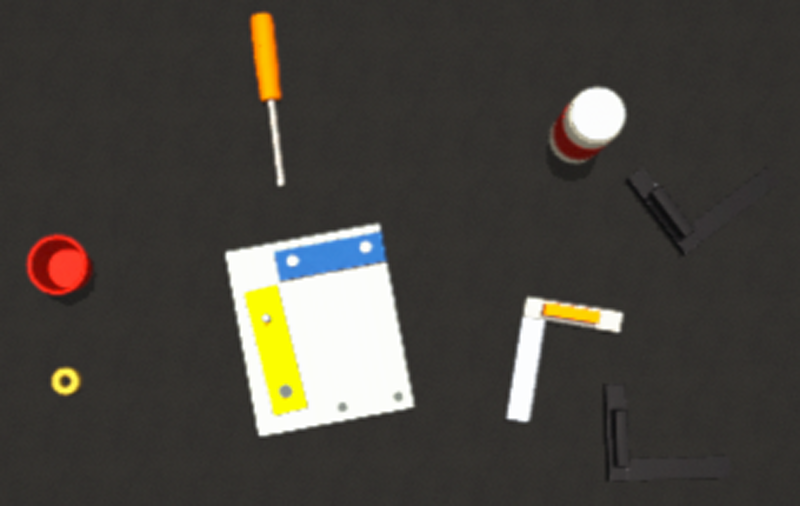

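View pics/scene1.png

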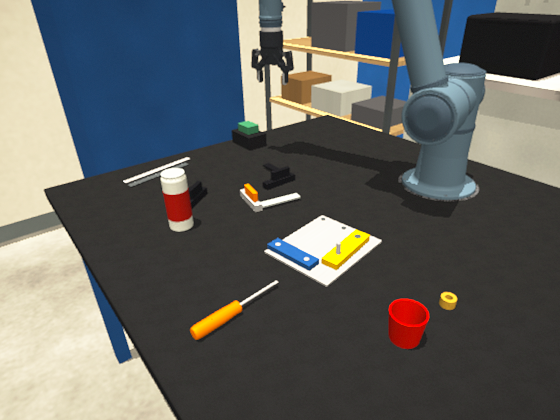

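The top crop shows the spacer as a yellow ring at full-image px (148,252), and the stud at (233,226) on the yellow bracket with the blue rail above it. There are three square candidates: white with an orange handle at (360,243), black at (418,180) and black at (402,275). Only the white one has a steel stock and orange handle, so that is the square. The crop shows this clearly.

```bash
cat >> h.py <<'E'
def biggest(m):
    c,_=cv2.findContours(m.astype(np.uint8),cv2.RETR_EXTERNAL,cv2.CHAIN_APPROX_NONE); return max(c,key=cv2.contourArea)
E
python3 - <<'E'
from h import *
p=manip.capture('top'); im=p['image'].astype(int); mx=im.max(2)
def blob(r,m):
    z=np.zeros(m.shape,bool); l,t,R,b=r; z[t:b,l:R]=m[t:b,l:R]; return z
fr=biggest(blob((205,175,305,285),mx>120)); 
(c,s,a)=cv2.minAreaRect(fr); bx=cv2.boxPoints((c,s,a))
P=np.array([onz(p,u,v,.006) for u,v in bx]); print('frame corners',P.round(4).tolist(), 'sizes',np.linalg.norm(P[1]-P[0]),np.linalg.norm(P[2]-P[1]))
hsv=cv2.cvtColor(p['image'],cv2.COLOR_RGB2HSV)
def info(name,m,z):
    r=cv2.minAreaRect(biggest(m)); b=np.array([onz(p,u,v,z) for u,v in cv2.boxPoints(r)])
    e=[b[1]-b[0],b[2]-b[1]]; L=max(e,key=np.linalg.norm); print(name,'ctr',b.mean(0).round(4),'yaw',np.arctan2(L[1],L[0]).round(3),[np.linalg.norm(x).round(4) for x in e])
h=hsv[...,0];s_=hsv[...,1]
info('rail',blob((205,175,305,285),(h>95)&(h<125)&(s_>120)),.02)
info('bracket',blob((205,175,305,285),(h>20)&(h<35)&(s_>120)),.022)
info('spacer',blob((135,240,165,265),mx>110),.02)
info('handle',blob((330,200,390,275),(h>5)&(h<25)&(s_>120)),.048)
sq=blob((330,200,390,275),mx>110); info('square',sq,.016)
info('driver',blob((215,90,245,175),(s_>150)&(mx>110)),.015); info('cup',blob((125,180,165,225),mx>110),.03)
print('stud approx', onz(p,232.9,225.5,.05))
E
```

```text
frame corners [[0.5924, 0.1351, 0.006], [0.622, -0.046, 0.006], [0.407, -0.0804, 0.006], [0.3784, 0.0993, 0.006]] sizes 0.18353058676630815 0.2176618734199814
rail ctr [0.5826 0.0114 0.02  ] yaw -1.409 [np.float64(0.1246), np.float64(0.0327)]
bracket ctr [0.4775 0.0766 0.022 ] yaw -2.918 [np.float64(0.039), np.float64(0.1434)]
spacer ctr [0.448  0.3156 0.02  ] yaw -1.597 [np.float64(0.0293), np.float64(0.0293)]
handle ctr [ 0.5084 -0.2572  0.048 ] yaw -1.738 [np.float64(0.0142), np.float64(0.0628)]
square ctr [ 0.4517 -0.2526  0.016 ] yaw -0.193 [np.float64(0.1432), np.float64(0.1148)]
driver ctr [0.8171 0.0817 0.015 ] yaw -3.04 [np.float64(0.0281), np.float64(0.1042)]
cup ctr [0.5799 0.3211 0.03  ] yaw -2.377 [np.float64(0.0674), np.float64(0.0684)]
stud approx [0.51058619 0.0842303  0.05      ]
```

```bash
python3 -m pendant '{"delta_pos":[[0.26,0.994,-0.1],[0.26,0.994,-0.1],[0.26,0.994,-0.1],[0.26,0.994,-0.1],[0.26,0.994,-0.1],[0.26,0.994,-0.1],[0.26,0.994,-0.1],[0.26,0.994,-0.1],[0.26,0.994,-0.1],[0.26,0.994,-0.1],[0.26,0.994,-0.1],[0.26,0.994,-0.1],[0.26,0.994,-0.1],[0.26,0.994,-0.1],[0.26,0.994,-0.1],[0.26,0.994,-0.1],[0.26,0.994,-0.1],[0,0,0]],"twist":[[0,0,0.0336],[0,0,0.0336],[0,0,0.0336],[0,0,0.0336],[0,0,0.0336],[0,0,0.0336],[0,0,0.0336],[0,0,0.0336],[0,0,0.0336],[0,0,0.0336],[0,0,0.0336],[0,0,0.0336],[0,0,0.0336],[0,0,0.0336],[0,0,0.0336],[0,0,0.0336],[0,0,0.0336],[0,0,0]],"claw":[1,1,1,1,1,1,1,1,1,1,1,1,1,1,1,1,1,1]}' 60
cat >> h.py <<'E'
from scipy.spatial.transform import Rotation as Ro
def wrist():
    s=manip.sense(); p=manip.capture('wrist'); T=np.eye(4)
    T[:3,:3]=Ro.from_euler('xyz',s['eef_rot']).as_matrix(); T[:3,3]=s['ee_pos']; p['T']=T
    p['world_from_camera']=T@p['tool_from_camera']; return p,s
E
python3 - <<'E'
from h import *
p,s=wrist(); save('w1',p['image']); print(s['ee_pos'],s['eef_rot'],p['K'].tolist(),p['tool_from_camera'].round(3).tolist())
d=manip.silhouettes(p,'spacer')
for q in d[:2]:
    print(q['score'],q['rect'])
    c=(np.array(q['rect'][:2])+q['rect'][2:])/2; print(onz(p,*c,.01), 'tcp proj', proj(p,[[.448,.3156,.0]]))
E
```

```text
time_s: 3.4
ee_pos: [0.4479, 0.3191, 0.3191]
eef_rot: [3.141, -0.001, 1.605]
force: [0.1, -1.0, -0.5]
gripper_width: 0.0857
finger_force: 0.0
[0.44792472 0.31912566 0.31905095] [ 3.14103390e+00 -6.70854681e-04  1.60507487e+00] [[303.44704183370965, 0.0, 275.81580832371907], [0.0, 303.44704183370965, 209.34426655170375], [0.0, 0.0, 1.0]] [[-0.001, -0.958, -0.287, 0.074], [1.0, -0.001, 0.001, 0.001], [-0.001, -0.287, 0.958, 0.031], [0.0, 0.0, 0.0, 1.0]]
0.89 [261.6, 184.5, 292.7, 220.7]
[0.4503891  0.31650378 0.01      ] tcp proj [[274.62571731 200.7040061 ]]
```

View pics/w1.png

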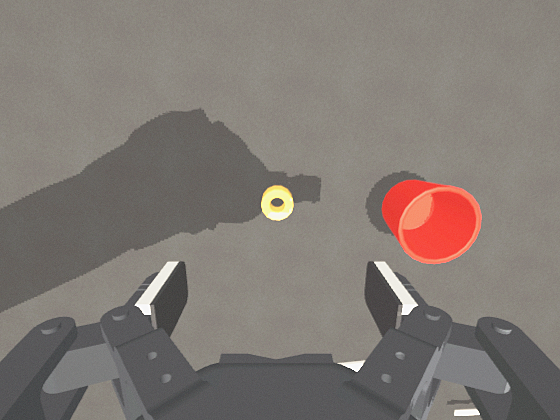

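```bash
python3 -m pendant '{"delta_pos":[[0.04,-0.06,-0.7],[0,0,-0.7],[0,0,-0.7],[0,0,-0.5],[0,0,-0.22],[0,0,0],[0,0,0],[0,0,0],[0,0,0],[0,0,0],[0,0,0],[0,0,0],[0,0,0]],"twist":[[0,0,0],[0,0,0],[0,0,0],[0,0,0],[0,0,0],[0,0,0],[0,0,0],[0,0,0],[0,0,0],[0,0,0],[0,0,0],[0,0,0],[0,0,0]],"claw":[1,1,1,1,1,1,0,0,0,0,0,0,0]}' 40
```

```text
time_s: 5.12
ee_pos: [0.4499, 0.3137, 0.1796]
eef_rot: [3.14, -0.001, 1.601]
force: [0.7, -0.5, 5.7]
gripper_width: 0.0274
finger_force: 39.9
```

```bash
python3 -m pendant '{"delta_pos":[[0,0,0.2],[0,0,0.6],[0,0,0.6],[0,0,0.6],[0,0,0]],"twist":[[0,0,0],[0,0,0],[0,0,0],[0,0,0],[0,0,0]],"claw":[0,0,0,0,0]}'
python3 - <<'E'
from h import *
p,s=wrist(); save('w2',cv2.resize(p['image'][150:420,130:430],(720,648),interpolation=cv2.INTER_CUBIC)[:600]); print(s['ee_pos'],s['eef_rot'],s['gripper_width'])
for q in manip.spot_in(p,'spacer')[:2]: print(q)
E
```

```text
time_s: 5.75
ee_pos: [0.4505, 0.314, 0.2814]
eef_rot: [3.137, -0.002, 1.601]
force: [0.2, 0.3, -0.8]
gripper_width: 0.0275
finger_force: 39.6
[0.4505328  0.31395231 0.28135044] [ 3.13677194e+00 -2.30227585e-03  1.60116943e+00] 0.027503292645402272
{'rect': [248.9, 229.7, 304.8, 299.5], 'score': 0.65}
```

View pics/w2.png

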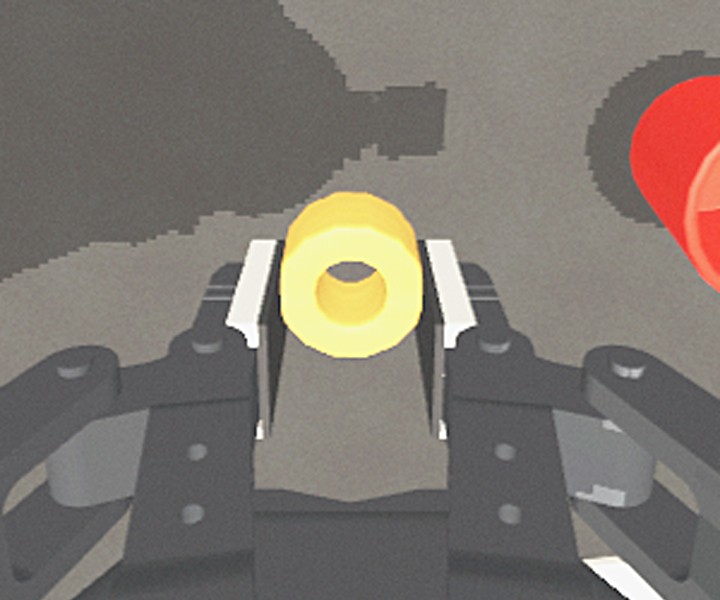

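```bash
python3 -m pendant '{"delta_pos":[[0.208,-0.917,0],[0.208,-0.917,0],[0.208,-0.917,0],[0.208,-0.917,0],[0.208,-0.917,0],[0.208,-0.917,-0.2],[0,0,0],[0,0,0]],"twist":[[0,0,0],[0,0,0],[0,0,0],[0,0,0],[0,0,0],[0,0,0],[0,0,0],[0,0,0]],"claw":[0,0,0,0,0,0,0,0]}'
python3 - <<'E'
from h import *
p,s=wrist(); save('w3',p['image']); print(s['ee_pos'],s['eef_rot'],s['gripper_width'])
for t in('spacer','stud_tip'):
  for q in manip.spot_in(p,t)[:2]: print(t,q)
print(proj(p,[[.5115,.0843,.05],[.5115,.0843,.022]]))
E
```

```text
time_s: 6.85
ee_pos: [0.511, 0.0385, 0.2675]
eef_rot: [-3.139, -0.001, 1.601]
force: [-0.2, 0.4, -1.1]
gripper_width: 0.0279
finger_force: 39.5
[0.51104947 0.03849024 0.26753173] [-3.13881935e+00 -8.29527890e-04  1.60079516e+00] 0.027943691235941003
spacer {'rect': [245.8, 229.3, 306.2, 299.4], 'score': 0.59}
stud_tip {'rect': [105.5, 91.6, 397.9, 324.0], 'score': 0.61}
[[278.34978424 166.10952465]
 [278.10047567 160.12613692]]
```

View pics/w3.png

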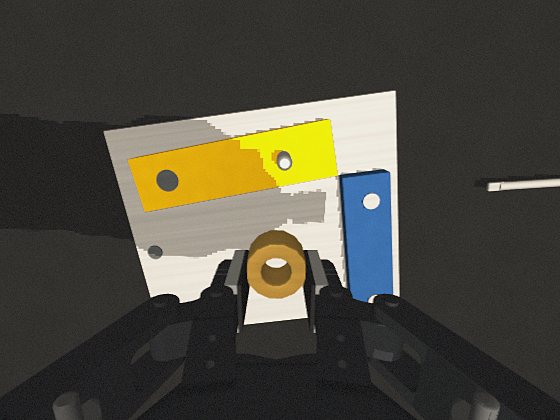

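Run:
```python
from h import *
p,s=wrist(); im=p['image']; hsv=cv2.cvtColor(im,cv2.COLOR_RGB2HSV)
m=((hsv[...,1]<110))[145:175,270:300].astype(np.uint8)
n,l,st,c=cv2.connectedComponentsWithStats(m,connectivity=4); print(st,c+[270,145])
print(hsv[148:172:1,276:294,1])
for (u,v,z) in [(285,158,.05),(284,160,.05)]: print(onz(p,u,v,z))
# spacer ring
y=((hsv[...,0]>8)&(hsv[...,0]<32)&(hsv[...,1]>100)); y[:225]=0
ct=biggest(y)[:,0]; lo=ct[ct[:,1]>270]; 
A=np.c_[2*lo,np.ones(len(lo))]; r=np.linalg.lstsq(A,(lo**2).sum(1),rcond=None)[0]; print('ring',r[:2],np.sqrt(r[2]+r[0]**2+r[1]**2), ct[:,0].min(),ct[:,0].max())
print('frame pts', [onz(p,u,v,z).round(4).tolist() for u,v,z in[(396,91,.006),(105,130,.006),(340,175,.02),(388,170,.02)]])
cv2.imwrite('pics/w3c.png',cv2.resize(im[80:310,100:400],None,fx=2.6,fy=2.6,interpolation=cv2.INTER_CUBIC)[:,:,::-1])
```

```text
[[  0   0  30  30 670]
 [  6   7  15  20 230]] [[285.18208955 158.77313433]
 [282.51304348 161.6173913 ]]
[[244 244 244 244 245 244 244 242 244 238 244 244 244 245 245 245 236 235]
 [244 244 245 245 231 245 245 245 240 239 244 244 244 245 225 239 245 245]
 [246 247 232 248 249 250 249 248 249 248 245 244 244 244 245 245 245 241]
 [243 224 235 253 232 228 219 233 247 245 246 247 245 244 245 232 245 234]
 [233 246 255 222 170  29  45  71 124 181 219 253 248 243 244 245 242 245]
 [245 226 167  35  26  10  11  18  37  69 149 228 254 248 245 245 223 235]
 [232 137   5   8  13  28  20  26  19  23  50 106 213 252 246 245 245 245]
 [173  53   8  18  22  27  28  33  32  23   8  63 190 233 249 245 245 234]
 [ 78  19  16  25  32  33  31  36  30  30  13  27 117 211 252 245 245 237]
 [ 93   8  19  36  34  31  32  35  31  25  26  18  61 192 252 248 244 244]
 [ 52   8  27  26  27  36  33  31  34  32  32  25  38 124 227 250 245 244]
 [ 19  10  26  31  34  31  30  33  29  35  37  31   9 109 203 254 246 244]
 [ 26  13  32  31  30  20   7  10  11  19  32  34  20  51 189 250 248 244]
 [ 19  16  31  24  
[... 345 characters left out ...]
5 251 245]
 [ 77  14  23  12   8  10  10   9  10   8   8   9  13  27 161 244 249 245]
 [149  31  15  16   9   9   7  10  10   9  11  21  18  33 178 245 248 245]
 [206  89  16  18  22  11   9   9   8   9  21  15   9 149 234 251 247 246]
 [255 212  92  20   6  25  21  18  21  21  13  18 145 230 254 248 246 222]
 [249 255 212 107   7  15  14  15  27  12  56 147 227 255 235 245 245 243]
 [245 248 254 225 171 137 144  93  70 159 235 255 252 236 230 245 245 240]]
[0.51614001 0.09005476 0.05      ]
[0.51557569 0.08881701 0.05      ]
ring [275.82038754 266.94271237] 30.810959365469078 246 306
frame pts [[0.5947, 0.1345, 0.006], [0.3842, 0.1009, 0.006], [0.5574, 0.0754, 0.02], [0.5915, 0.0801, 0.02]]
```

View pics/w3c.png

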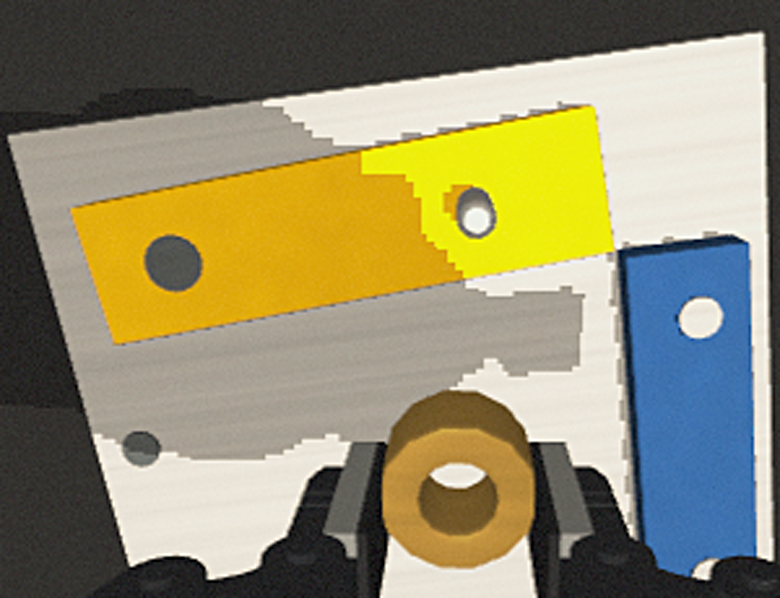

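The crop puts the bright stud tip at about full-image px (283.5,164.7). The held spacer's top ring is at (276,267), upright between the pads.

```bash
python3 -m pendant '{"delta_pos":[[0.028,0.142,-0.183],[0.028,0.142,-0.183],[0.028,0.142,-0.184],[0,0,0],[0,0,0]],"twist":[[0,0,0],[0,0,0],[0,0,0],[0,0,0],[0,0,0]],"claw":[0,0,0,0,0]}'
cat > st.py <<'E'
from h import *
p,s=wrist(); im=p['image']; hsv=cv2.cvtColor(im,cv2.COLOR_RGB2HSV); print(s['ee_pos'],s['eef_rot'],s['force'])
# bright, unsaturated stud top inside yellow
V=hsv[...,2].astype(int);S=hsv[...,1].astype(int)
m=((V>200)&(S<40)).astype(np.uint8)
n,l,st,c=cv2.connectedComponentsWithStats(m,connectivity=4)
for i in range(1,n):
    if 20<st[i,4]<900 and 240<c[i][0]<330:
        u,v=c[i]; r=np.linalg.solve(p['K'],[u,v,1.]); T=p['tool_from_camera']; d=T[:3,:3]@r
        P=T[:3,3]+d*((s['ee_pos'][2]-.05)-T[2,3])/d[2]; print(st[i],c[i].round(1),'tool',P.round(4))
E
python3 - <<'E'
from st import *
cv2.imwrite('pics/w4c.png',cv2.resize(im[130:310,200:360],(640,720)[:1]+(720,),interpolation=cv2.INTER_CUBIC)[:600,:,::-1])
E
```

```text
time_s: 7.68
ee_pos: [0.5161, 0.0596, 0.2412]
eef_rot: [-3.141, 0.0, 1.601]
force: [0.4, -0.2, -0.9]
gripper_width: 0.0273
finger_force: 39.5
[0.51606621 0.05962273 0.24117303] [-3.14148929e+00  1.43608783e-04  1.60130298e+00] [ 0.42497309 -0.17006846 -0.86951293]
[291 231  47  40 722] [319.8 245.6] tool [0.0042 0.0259 0.1912]
[266 259  20   9 129] [275.7 262.5] tool [-0.0064  0.0007  0.1912]
```

View pics/w4c.png

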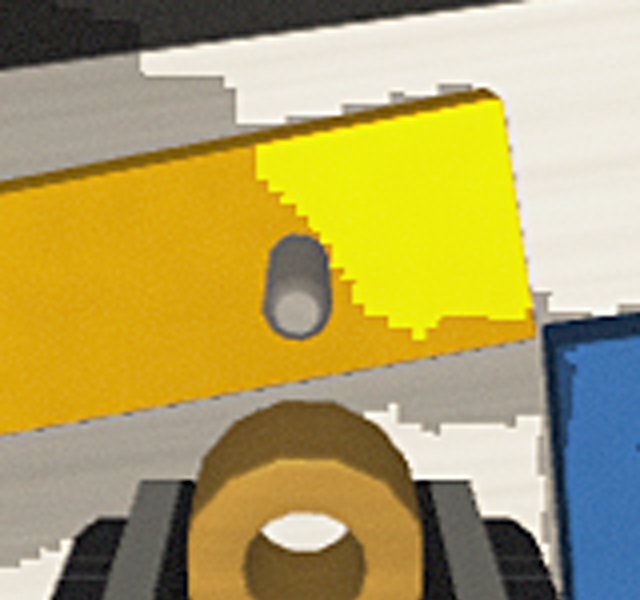

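The crop shows the stud tip at full-image px (274.0,208.5) and the spacer axis at column 276. I need about 21 mm in +y and −1.6 mm in x.

```bash
python3 -m pendant '{"delta_pos":[[-0.01,0.14,0],[-0.01,0.14,0],[-0.012,0.14,0],[0,0,0],[0,0,0],[0,0,-0.1],[0,0,-0.1],[0,0,-0.1],[0,0,0]],"twist":[[0,0,0],[0,0,0],[0,0,0],[0,0,0],[0,0,0],[0,0,0],[0,0,0],[0,0,0],[0,0,0]],"claw":[0,0,0,0,0,0,0,0,0]}'
python3 - <<'E'
from h import *
p,s=wrist(); print(s['force'],s['moment']); im=p['image']; cv2.imwrite('pics/w5c.png',cv2.resize(im[160:310,200:360],(640,600),interpolation=cv2.INTER_CUBIC)[:,:,::-1])
E
```

```text
time_s: 8.85
ee_pos: [0.5141, 0.0805, 0.2256]
eef_rot: [-3.14, 0.0, 1.601]
force: [0.3, -0.4, -1.4]
gripper_width: 0.0276
finger_force: 39.5
[ 0.26988795 -0.3598623  -1.38955825] [4.30375888e-02 8.18462859e-05 8.01378201e-03]
```

View pics/w5c.png

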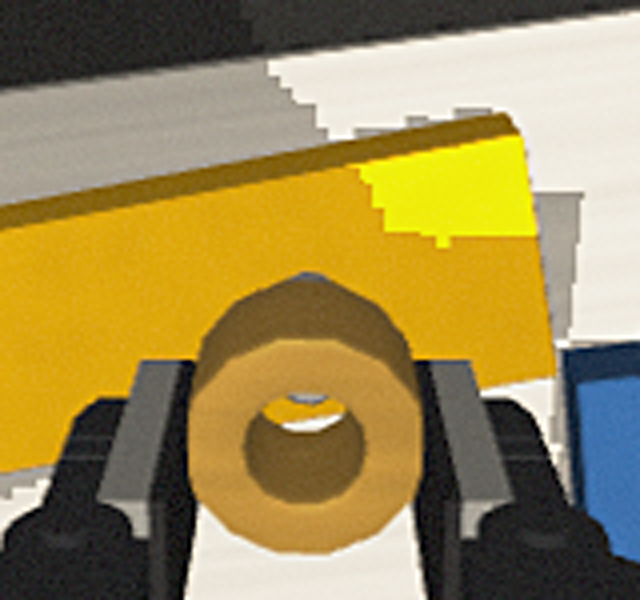

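Run:
```python
from h import *
p,s=wrist(); T=p['tool_from_camera']; K=p['K']; Z=s['ee_pos'][2]; print(Z)
def xat(v,z): # tool x at pixel row v and tool z
    d=T[:3,:3]@np.linalg.solve(K,[276,v,1.]); return (T[:3,3]+d*(z-T[2,3])/d[2])[0]*1e3
zb=.1796
print('spacer x from top ring near edge',xat(298.2,zb-.02)+15,'top far edge',xat(244.7,zb-.02)-15,'bore top near',xat(286,zb-.02)+7,'bot bore near',xat(267.5,zb)+7,'bot far edge',xat(228.5,zb)-15)
for tz in (.05,.048): print('stud x from near rim',xat(260.5,Z-tz)+(4 if tz==.05 else 5))
print('stud base far',xat(228,Z-.022)-5)
```

```text
0.2258517942157472
spacer x from top ring near edge 5.398946385820281 top far edge 3.391107495664915 bore top near 4.064333073772471 bot bore near 3.4103903346658573 bot far edge 3.8663858651840215
stud x from near rim 6.425732961416655
stud x from near rim 6.438371211280085
stud base far 5.208517861918482
```

```bash
python3 -m pendant '{"delta_pos":[[0,0.03,0],[0,0,-0.1],[0,0,-0.1],[0,0,-0.1],[0,0,-0.1],[0,0,0]],"twist":[[0,0,0],[0,0,0],[0,0,0],[0,0,0],[0,0,0],[0,0,0]],"claw":[0,0,0,0,0,0]}'
```

```text
time_s: 9.7
ee_pos: [0.5141, 0.082, 0.2056]
eef_rot: [-3.141, 0.0, 1.601]
force: [0.1, -0.0, -0.7]
gripper_width: 0.0275
finger_force: 39.6
```

```bash
python3 -m pendant '{"delta_pos":[[0,0,-0.03],[0,0,-0.03],[0,0,0]],"twist":[[0,0,0],[0,0,0],[0,0,0]],"claw":[0,0,0]}';python3 -m pendant '{"delta_pos":[[0,0,0],[0,0,0],[0,0,0],[0,0,0],[0,0,0],[0,0,0.3],[0,0,0.7],[0,0,0.7],[0,0,0.5],[0,-0.4,0],[0,0,0]],"twist":[[0,0,0],[0,0,0],[0,0,0],[0,0,0],[0,0,0],[0,0,0],[0,0,0],[0,0,0],[0,0,0],[0,0,0],[0,0,0]],"claw":[0.5,0.5,0.5,0.5,1,1,1,1,1,1,1]}'
python3 - <<'E'
from h import *
p,s=wrist(); im=p['image']; cv2.imwrite('pics/w6.png',im[:,:,::-1])
E
```

```text
time_s: 10.07
ee_pos: [0.5145, 0.0821, 0.2032]
eef_rot: [3.141, -0.0, 1.601]
force: [-0.0, 0.4, -0.6]
gripper_width: 0.0277
finger_force: 39.6
time_s: 11.45
ee_pos: [0.5147, 0.0614, 0.3146]
eef_rot: [3.14, 0.0, 1.6]
force: [-0.3, -0.1, -0.3]
gripper_width: 0.0854
finger_force: 0.0
```

View pics/w6.png

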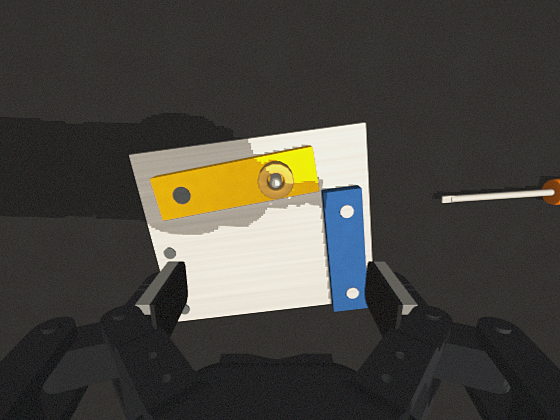

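```bash
python3 - <<'E'
from h import *
p,s=wrist(); print(s['ee_pos'],s['eef_rot']); hsv=cv2.cvtColor(p['image'],cv2.COLOR_RGB2HSV); h,S=hsv[...,0],hsv[...,1]
m=(h>95)&(h<125)&(S>120)
def rect(m,z,n):
    c=biggest(m)[:,0]; P=np.array([onz(p,u,v,z)[:2] for u,v in c],np.float32)*1000
    r=cv2.minAreaRect(P); b=cv2.boxPoints(r); e=max(b[1]-b[0],b[2]-b[1],key=np.linalg.norm); print(n,np.round(r[0],1),np.round(r[1],1),'yaw',np.arctan2(e[1],e[0]).round(3)); return P
rect(m,.02,'rail'); mm=(h>10)&(h<32)&(S>150); mm[:,:140]=0; mm[:,340:]=0; rect(mm,.022,'brk')
pl=(hsv[...,2]>90); pl[:,:120]=0; pl[:,385:]=0; pl[262:]=0; pl[:,372:]=0
P=rect(pl,.006,'plate part'); print(P[P[:,0].argmin()],P[P[:,1].argmax()])
E
python3 -m pendant '{"delta_pos":[[-0.018,-0.91,0],[-0.018,-0.91,0],[-0.018,-0.91,0],[-0.018,-0.91,0],[-0.018,-0.91,0],[-0.018,-0.91,0],[-0.018,-0.91,0],[0,0,0],[0,0,0]],"twist":[[0,0,-0.0134],[0,0,-0.0134],[0,0,-0.0134],[0,0,-0.0134],[0,0,-0.0134],[0,0,-0.0134],[0,0,-0.0134],[0,0,0],[0,0,0]],"claw":[1,1,1,1,1,1,1,1,1]}'
cat > hd.py <<'E'
from h import *
p,s=wrist(); print(s['ee_pos'],s['eef_rot'],s['gripper_width']); hsv=cv2.cvtColor(p['image'],cv2.COLOR_RGB2HSV); h,S,V=[hsv[...,i] for i in range(3)]
def rect(m,z,n):
    c=biggest(m)[:,0]; P=np.array([onz(p,u,v,z)[:2] for u,v in c],np.float32)*1000
    r=cv2.minAreaRect(P); b=cv2.boxPoints(r); e=max(b[1]-b[0],b[2]-b[1],key=np.linalg.norm); print(n,'px',c.mean(0).round(0),np.round(r[0],1),np.round(r[1],1),'yaw',np.arctan2(e[1],e[0]).round(3)); return P
m=(h>5)&(h<25)&(S>150)&(V>60); rect(m,.048,'handle all'); rect(m&(V>=np.percentile(V[m],50)-15),.048,'handle top')
save('w7',p['image'])
E
python3 hd.py
```

```text
[0.51444798 0.06190239 0.31402554] [ 3.14066586e+00 -3.89108678e-04  1.60014490e+00]
rail [584.4  15.7] [ 36.  127.1] yaw -1.408
brk [479.5  79.1] [143.6  40.8] yaw 0.221
plate part [498.2  51.3] [214.6 134.7] yaw 0.158
[381.9178   99.33662] [591.88477 134.04404]
time_s: 12.68
ee_pos: [0.5081, -0.2557, 0.3128]
eef_rot: [-3.14, -0.001, 1.405]
force: [0.5, 0.4, 0.4]
gripper_width: 0.0854
finger_force: 0.0
[ 0.50805832 -0.2556503   0.31278837] [-3.14048907e+00 -1.30212225e-03  1.40512032e+00] 0.0854018539167738
handle all px [281. 174.] [ 517.9 -224. ] [ 3.1 10.9] yaw -0.166
handle top px [281. 174.] [ 517.9 -224. ] [ 3.1 10.9] yaw -0.166
```

View pics/w7.png

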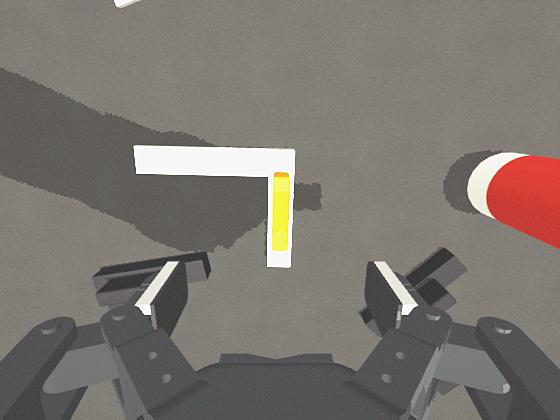

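The wrist picture shows the bright yellow-orange handle centred at px (281,213) on the white stock, with the black look-alikes well clear of the finger paths. I'll locate it numerically.

Run:
```python
from hd import *
m=(h>5)&(h<35)&(S>100)&(V>60); m[:160]=0; m[265:]=0; m[:,:255]=0; m[:,310:]=0
c=biggest(m)[:,0]; print(c.min(0),c.max(0))
m[:180]=0
rect(m,.048,'handle top')
for z in(.048,.03): print(onz(p,281,213,z),onz(p,275.8,213,z))
w=(S<60)&(V>190); w[:130]=0; w[275:]=0; w[:,:125]=0; w[:,305:]=0
P=rect(w|m,.016,'square')
```

```text
[ 0.50810754 -0.25519424  0.31288323] [-3.14052329e+00 -1.10631305e-03  1.40596880e+00] 0.08515776878267607
handle all px [281. 175.] [ 517.8 -224.4] [ 3.1 10.9] yaw -0.165
handle top px [281. 175.] [ 517.8 -224.4] [ 3.1 10.9] yaw -0.165
[272 173] [289 251]
handle top px [280. 215.] [ 511.9 -257.8] [60.4 13. ] yaw 1.381
[ 0.51287948 -0.25491869  0.048     ] [ 0.50874441 -0.25422814  0.048     ]
[ 0.51227228 -0.26050854  0.03      ] [ 0.50781853 -0.25976478  0.03      ]
square px [235. 185.] [ 454.  -252.3] [113.  139.4] yaw -0.189
```

```bash
python3 -m pendant '{"delta_pos":[[0.05,-0.02,-0.6],[0,0,-0.6],[0,0,-0.6],[0,0,-0.3],[0,0,-0.2],[0,0,0],[0,0,0],[0,0,0],[0,0,0],[0,0,0],[0,0,0],[0,0,0],[0,0,0],[0,0,0]],"twist":[[0,0,-0.0096],[0,0,0],[0,0,0],[0,0,0],[0,0,0],[0,0,0],[0,0,0],[0,0,0],[0,0,0],[0,0,0],[0,0,0],[0,0,0],[0,0,0],[0,0,0]],"claw":[1,1,1,1,1,1,0,0,0,0,0,0,0,0]}' 100
```

```text
time_s: 14.52
ee_pos: [0.511, -0.2576, 0.1988]
eef_rot: [3.14, 0.0, 1.385]
force: [0.4, 0.7, 6.0]
gripper_width: 0.012
finger_force: 98.0
```

```bash
python3 -m pendant '{"delta_pos":[[0,0,0.3],[0,0,0.5],[0,0,0.4],[0.084,0.664,0],[0.084,0.664,0],[0.084,0.664,0],[0.084,0.664,0],[0.084,0.664,0],[0.084,0.664,0],[0.084,0.664,0],[0.084,0.664,0],[0,0,0],[0,0,0]],"twist":[[0,0,0],[0,0,0],[0,0,0],[0,0,0.0206],[0,0,0.0206],[0,0,0.0206],[0,0,0.0206],[0,0,0.0206],[0,0,0.0206],[0,0,0.0206],[0,0,0.0206],[0,0,0],[0,0,0]],"claw":[0,0,0,0,0,0,0,0,0,0,0,0,0]}'
cat > ck.py <<'E'
from h import *
p,s=wrist(); print(s['ee_pos'],s['eef_rot'],s['force'],s['moment'])
im=p['image']; hsv=cv2.cvtColor(im,cv2.COLOR_RGB2HSV); h,S,V=[hsv[...,i].astype(int) for i in range(3)]
def edge(mask,cols,first,z):
    # per column: first/last mask row -> world xy line; returns yaw and a point
    Q=[]
    for u in cols:
        r=np.flatnonzero(mask[:,u])
        if len(r): Q.append(onz(p,u,r[0]-.5 if first else r[-1]+.5,z)[:2])
    Q=np.array(Q,np.float32); vx,vy,x,y=cv2.fitLine(Q,cv2.DIST_HUBER,0,.001,.001).ravel()
    a=np.arctan2(vy,vx); a=(a+np.pi/2)%np.pi-np.pi/2; return round(float(a),4),(round(float(x)*1e3,1),round(float(y)*1e3,1)),len(Q)
yel=(h>15)&(h<35)&(S>170)
E
python3 - <<'E'
from ck import *
n,l,st,c=cv2.connectedComponentsWithStats(yel.astype(np.uint8)); print([ (st[i].tolist(),c[i].round().tolist()) for i in range(1,n) if st[i,4]>60])
b=(h>95)&(h<125)&(S>120); n,l,st,c=cv2.connectedComponentsWithStats(b.astype(np.uint8)); print([ st[i].tolist() for i in range(1,n) if st[i,4]>60])
for u in (120,150,180,210,240): print(u,[(v,h[v,u],S[v,u],V[v,u]) for v in range(100,260,6)])
E
```

```text
time_s: 16.15
ee_pos: [0.5438, 0.008, 0.258]
eef_rot: [-3.14, 0.0, 1.73]
force: [-0.4, 0.9, -3.7]
gripper_width: 0.0117
finger_force: 98.2
[0.54384212 0.00799408 0.25798171] [-3.14027931e+00  3.74766449e-04  1.72963522e+00] [-0.35605715  0.91243869 -3.72366416] [ 0.02049901 -0.02658775  0.02346835]
[([76, 68, 231, 79, 11885], [188.0, 108.0]), ([235, 90, 26, 27, 164], [250.0, 105.0]), ([263, 334, 27, 13, 160], [279.0, 342.0])]
[[307, 137, 56, 164, 6815]]
120 [(100, np.int64(30), np.int64(255), np.int64(245)), (106, np.int64(48), np.int64(15), np.int64(86)), (112, np.int64(37), np.int64(27), np.int64(85)), (118, np.int64(50), np.int64(19), np.int64(81)), (124, np.int64(30), np.int64(3), np.int64(79)), (130, np.int64(22), np.int64(233), np.int64(222)), (136, np.int64(23), np.int64(245), np.int64(221)), (142, np.int64(22), np.int64(235), np.int64(224)), (148, np.int64(20), np.int64(32), np.int64(167)), (154, np.int64(21), np.int64(31), np.int64(163)), (160, np.int64(21), np.int64(26), np.int64(155)), (166, np.int64(25), np.int64(25), np.int64(123)), (172, np.int64(30), np.int64(25), np.i
[... 5457 characters left out ...]
 (178, np.int64(21), np.int64(28), np.int64(190)), (184, np.int64(29), np.int64(27), np.int64(190)), (190, np.int64(25), np.int64(27), np.int64(182)), (196, np.int64(25), np.int64(23), np.int64(187)), (202, np.int64(25), np.int64(30), np.int64(184)), (208, np.int64(27), np.int64(25), np.int64(183)), (214, np.int64(14), np.int64(26), np.int64(166)), (220, np.int64(21), np.int64(29), np.int64(167)), (226, np.int64(21), np.int64(27), np.int64(161)), (232, np.int64(17), np.int64(30), np.int64(162)), (238, np.int64(17), np.int64(32), np.int64(165)), (244, np.int64(17), np.int64(31), np.int64(167)), (250, np.int64(19), np.int64(27), np.int64(163)), (256, np.int64(23), np.int64(18), np.int64(237))]
```

```bash
cat >> ck.py <<'E'
def report():
    zt=s['ee_pos'][2]-.1988
    B=np.zeros_like(yel); B[60:200]=yel[60:200]
    print('bracket face',edge(B,range(110,225,3),False,.022))
    # blade outer edge: strongest rise of V below the bracket
    Q=[]
    for u in range(95,255,3):
        r=np.flatnonzero(B[:,u]); 
        if not len(r): continue
        a=r[-1]+3; col=cv2.GaussianBlur(V[:,u].astype(np.float32).reshape(-1,1),(1,5),0).ravel(); g=np.diff(col[a:a+45]); k=g.argmax(); Q.append((u,a+k+.5))
    W=np.array([onz(p,u,v,zt+.013)[:2] for u,v in Q],np.float32); vx,vy,x,y=cv2.fitLine(W,cv2.DIST_HUBER,0,.001,.001).ravel()
    print('blade edge',round(float(np.arctan(vy/vx)),4),(round(x*1e3,1),round(y*1e3,1)),'rows',Q[0],Q[-1])
    b=(h>95)&(h<125)&(S>120); C=biggest(b)[:,0]; P=np.array([onz(p,u,v,.02)[:2] for u,v in C],np.float32)*1e3
    L=np.array([(v,np.flatnonzero(b[v])[0]) for v in range(170,255,3)]); W=np.array([onz(p,u-.5,v,.02)[:2] for v,u in L],np.float32); vx,vy,x,y=cv2.fitLine(W,cv2.DIST_HUBER,0,.001,.001).ravel()
    print('rail face yaw',round(float(np.arctan2(-vx,vy) if vy>0 else np.arctan2(vx,-vy)),4),(round(x*1e3,1),round(y*1e3,1)))
E
python3 - <<'E'
from ck import *
report()
for v in (215,225,240): print(v,[(u,h[v,u],S[v,u],V[v,u]) for u in range(270,340,4)].__repr__().replace('np.int64',''))
E
```

```text
[0.5439093  0.00760413 0.25802549] [-3.14055301e+00  2.64095246e-04  1.72886869e+00] [ 0.37810603 -0.66395833 -3.72225364] [-0.01363325 -0.01569362 -0.02889122]
bracket face (0.2204, (464.4, 54.6), 39)
blade edge 0.1574 (np.float32(481.8), np.float32(47.9)) rows (95, np.float64(167.5)) (254, np.float64(167.5))
rail face yaw 0.1607 (np.float32(565.5), np.float32(20.2))
215 [(270, (14), (227), (137)), (274, (14), (225), (136)), (278, (13), (221), (137)), (282, (13), (224), (140)), (286, (14), (243), (132)), (290, (12), (200), (121)), (294, (19), (27), (161)), (298, (17), (32), (157)), (302, (20), (31), (162)), (306, (21), (22), (150)), (310, (106), (157), (120)), (314, (106), (171), (112)), (318, (107), (159), (114)), (322, (106), (162), (113)), (326, (108), (162), (118)), (330, (105), (155), (115)), (334, (106), (157), (183)), (338, (106), (164), (177))]
225 [(270, (13), (235), (215)), (274, (14), (242), (216)), (278, (14), (239), (217)), (282, (13), (231), (217)), (286, (14), (240), (217)), (290, (13), (236), (210)), (294, (20), (24), (161)), (298, (20), (26), (233)), (302, (15), (32), (191)), (306, (20), (12), (124)), (310, (107), (150), (119)), (314, (105), (159), (114)), (318, (106), (155), (117)), (322, (106), (169), (116)), (326, (104), (169), (115)), (330, (106), (151), (115)), (334, (105), (170), (177)), (338, (106), (166), (174))]
240 [(270, (14), (223), (224)), (274, (13), (229), (223)), (278, (13), (224), (222)), (282, (13), (226), (222)), (286, (13), (220), (225)), (290, (13), (234), (202)), (294, (19), (27), (160)), (298, (23), (17), (236)), (302, (19), (32), (199)), (306, (17), (18), (100)), (310, (107), (164), (180)), (314, (106), (157), (174)), (318, (106), (168), (172)), (322, (106), (172), (173)), (326, (106), (167), (176)), (330, (106), (160), (177)), (334, (107), (164), (176)), (338, (106), (159), (173))]
```

```bash
python3 -m pendant '{"delta_pos":[[0,0,-0.3],[0,0,-0.3],[0,0,-0.2],[0,0,-0.1],[0,0,-0.06],[0,0,0]],"twist":[[0,0,0],[0,0,0],[0,0,0],[0,0,0],[0,0,0],[0,0,0]],"claw":[0,0,0,0,0,0]}'; python3 -m pendant '{"delta_pos":[[0,0,-0.03],[0,0,-0.03],[0,0,0]],"twist":[[0,0,0],[0,0,0],[0,0,0]],"claw":[0,0,0]}'
```

```text
time_s: 17.0
ee_pos: [0.5444, 0.0082, 0.2102]
eef_rot: [3.141, 0.0, 1.73]
force: [0.6, 0.4, -3.9]
gripper_width: 0.0116
finger_force: 98.4
time_s: 17.38
ee_pos: [0.5442, 0.0082, 0.2072]
eef_rot: [3.142, 0.0, 1.73]
force: [0.1, -0.9, -3.9]
gripper_width: 0.0119
finger_force: 98.4
```

```bash
python3 -m pendant '{"delta_pos":[[0,0,-0.02],[0,0,-0.02],[0,0,0]],"twist":[[0,0,0],[0,0,0],[0,0,0]],"claw":[0,0,0]}'; python3 -m pendant '{"delta_pos":[[0,0,-0.02],[0,0,0]],"twist":[[0,0,0],[0,0,0]],"claw":[0,0]}'
```

```text
time_s: 17.75
ee_pos: [0.5442, 0.0082, 0.2051]
eef_rot: [-3.141, -0.0, 1.73]
force: [-0.2, 0.8, -4.5]
gripper_width: 0.012
finger_force: 98.4
time_s: 18.0
ee_pos: [0.5443, 0.0082, 0.2048]
eef_rot: [3.141, 0.0, 1.73]
force: [-1.5, 0.0, 2.2]
gripper_width: 0.0122
finger_force: 99.0
```

```bash
python3 -m pendant '{"delta_pos":[[0.0658,0.0107,0],[0.0658,0.0107,0],[0.0658,0.0107,0],[0,0,0]],"twist":[[0,0,0],[0,0,0],[0,0,0],[0,0,0]],"claw":[0,0,0,0]}'; python3 -m pendant '{"delta_pos":[[0.02,0.0032,0],[0.02,0.0032,0],[0,0,0]],"twist":[[0,0,0],[0,0,0],[0,0,0]],"claw":[0,0,0]}'
python3 - <<'E'
from h import *
s=manip.sense(); print(s['moment'],s['eef_rot'])
E
```

```text
time_s: 18.5
ee_pos: [0.5531, 0.0096, 0.2047]
eef_rot: [-3.139, 0.0, 1.73]
force: [-6.4, -0.1, 6.8]
gripper_width: 0.0119
finger_force: 100.0
time_s: 18.88
ee_pos: [0.5538, 0.0098, 0.2047]
eef_rot: [-3.136, 0.001, 1.729]
force: [-10.2, -1.9, 12.3]
gripper_width: 0.012
finger_force: 100.8
[-3.52674462e-01  2.19479209e+00  1.01945867e-03] [-3.13590753e+00  7.98412728e-04  1.72939615e+00]
```

```bash
python3 -m pendant '{"delta_pos":[[-0.0085,0.0525,0],[-0.0085,0.0525,0],[-0.0085,0.0525,0],[0,0,0]],"twist":[[0,0,0],[0,0,0],[0,0,0],[0,0,0]],"claw":[0,0,0,0]}'; python3 -m pendant '{"delta_pos":[[-0.0064,0.04,0],[-0.0064,0.04,0],[0,0,0]],"twist":[[0,0,0],[0,0,0],[0,0,0]],"claw":[0,0,0]}'
python3 - <<'E'
from ck import *
report()
E
```

```text
time_s: 19.38
ee_pos: [0.5549, 0.0164, 0.2049]
eef_rot: [-3.141, 0.006, 1.729]
force: [-4.4, -8.2, 6.4]
gripper_width: 0.0119
finger_force: 99.7
time_s: 19.75
ee_pos: [0.5544, 0.02, 0.205]
eef_rot: [-3.141, 0.007, 1.729]
force: [-3.9, -9.6, 6.2]
gripper_width: 0.0121
finger_force: 99.7
[0.55436877 0.02000834 0.20496567] [-3.14071615  0.00726767  1.72856998] [-3.94746749 -9.5739417   6.16882685] [-1.84561298  0.9501246   0.19238748]
bracket face (0.1979, (489.2, 61.1), 39)
blade edge 0.1571 (np.float32(484.5), np.float32(57.3)) rows (95, np.float64(169.5)) (254, np.float64(171.5))
rail face yaw 0.1674 (np.float32(562.5), np.float32(47.0))
```

```bash
python3 -m pendant '{"delta_pos":[[-0.0064,0.04,0],[-0.0064,0.04,0],[0,0,0]],"twist":[[0,0,0],[0,0,0],[0,0,0]],"claw":[0,0,0]}'; python3 -m pendant '{"delta_pos":[[0.02,0.0032,0],[0.02,0.0032,0],[0,0,0]],"twist":[[0,0,0],[0,0,0],[0,0,0]],"claw":[0,0,0]}'
python3 - <<'E'
from ck import *
report()
E
```

```text
time_s: 20.18
ee_pos: [0.5538, 0.0237, 0.205]
eef_rot: [-3.141, 0.009, 1.728]
force: [-4.5, -11.7, 5.9]
gripper_width: 0.0119
finger_force: 99.8
time_s: 20.55
ee_pos: [0.5544, 0.0238, 0.205]
eef_rot: [-3.137, 0.009, 1.728]
force: [-8.5, -12.6, 12.1]
gripper_width: 0.0121
finger_force: 100.6
[0.55440979 0.02382035 0.20498476] [-3.13714939  0.00858393  1.72814073] [ -8.48423838 -12.63675268  12.11651462] [-2.2293357   1.76093636  0.29070862]
bracket face (0.1572, (493.8, 62.8), 39)
blade edge 0.052 (np.float32(496.7), np.float32(53.7)) rows (95, np.float64(176.5)) (254, np.float64(171.5))
rail face yaw 0.1722 (np.float32(561.6), np.float32(52.0))
```

```bash
python3 -m pendant '{"delta_pos":[[0.03,0.015,0],[0.03,0.015,0],[0,0,0]],"twist":[[0,0,0],[0,0,0],[0,0,0]],"claw":[0,0,0]}'; python3 -m pendant '{"delta_pos":[[0.02,0.02,0],[0.02,0.02,0],[0,0,0]],"twist":[[0,0,0],[0,0,0],[0,0,0]],"claw":[0,0,0]}'
cat > q.py <<'E'
from ck import *
# sub-pixel view of contact gaps: rows/cols profiles
for u in (120,150,180,210,240): print('col',u,[(v,int(h[v,u]),int(S[v,u]),int(V[v,u])) for v in range(146,180,2)])
for v in (190,215,240): print('row',v,[(u,int(h[v,u]),int(S[v,u]),int(V[v,u])) for u in range(288,312,2)])
E
python3 q.py
```

```text
time_s: 20.98
ee_pos: [0.5554, 0.0244, 0.205]
eef_rot: [-3.132, 0.011, 1.727]
force: [-15.8, -17.2, 19.3]
gripper_width: 0.0117
finger_force: 101.6
time_s: 21.35
ee_pos: [0.5561, 0.0252, 0.205]
eef_rot: [-3.128, 0.015, 1.726]
force: [-19.5, -23.4, 24.5]
gripper_width: 0.0122
finger_force: 102.3
[0.55608205 0.02520245 0.20496681] [-3.12760567  0.01496674  1.72645244] [-19.4836808  -23.41748923  24.48112659] [-4.027356    4.03631964  0.37311287]
col 120 [(146, 22, 240, 216), (148, 22, 237, 217), (150, 22, 226, 217), (152, 22, 244, 213), (154, 22, 240, 216), (156, 22, 244, 215), (158, 22, 244, 218), (160, 22, 222, 219), (162, 22, 219, 219), (164, 22, 244, 214), (166, 22, 247, 218), (168, 20, 205, 179), (170, 33, 15, 189), (172, 28, 24, 178), (174, 30, 23, 177), (176, 24, 27, 180), (178, 25, 26, 184)]
col 150 [(146, 22, 241, 216), (148, 22, 233, 218), (150, 21, 229, 217), (152, 22, 220, 217), (154, 22, 241, 217), (156, 22, 244, 216), (158, 22, 237, 218), (160, 22, 227, 220), (162, 22, 230, 218), (164, 22, 243, 216), (166, 23, 245, 219), (168, 19, 181, 172), (170, 30, 18, 188), (172, 28, 
[... 1244 characters left out ...]
96, 21, 35, 235), (298, 108, 155, 156), (300, 107, 166, 174), (302, 107, 165, 176), (304, 106, 163, 178), (306, 106, 174, 176), (308, 106, 167, 176), (310, 106, 168, 178)]
row 215 [(288, 12, 213, 135), (290, 12, 30, 152), (292, 18, 31, 165), (294, 18, 35, 159), (296, 19, 44, 163), (298, 106, 194, 109), (300, 107, 155, 120), (302, 106, 162, 113), (304, 107, 158, 108), (306, 106, 171, 172), (308, 106, 162, 176), (310, 106, 167, 173)]
row 240 [(288, 14, 241, 215), (290, 13, 241, 185), (292, 18, 28, 153), (294, 19, 29, 166), (296, 14, 23, 122), (298, 107, 168, 117), (300, 105, 173, 115), (302, 107, 148, 117), (304, 105, 153, 115), (306, 106, 168, 108), (308, 105, 165, 116), (310, 104, 165, 111)]
```

```bash
python3 -m pendant '{"delta_pos":[[-0.022,-0.034,0],[-0.022,-0.034,0],[0,0,0],[0,0,0]],"twist":[[0.004,-0.0026,0.001],[0.004,-0.0026,0.001],[0,0,0],[0,0,0]],"claw":[0,0,0,0]}'; python3 q.py | sed -n '1p;7,9p'
```

```text
time_s: 21.9
ee_pos: [0.5541, 0.0221, 0.2047]
eef_rot: [3.142, -0.001, 1.73]
force: [-18.8, -20.8, 22.2]
gripper_width: 0.0119
finger_force: 102.2
[0.55408026 0.02209561 0.2047348 ] [ 3.14155191e+00 -7.11982665e-04  1.73005468e+00] [-18.75645024 -20.76653852  22.19749268] [-4.02462018  4.10740486  0.10052904]
row 190 [(288, 20, 22, 233), (290, 25, 14, 237), (292, 25, 14, 236), (294, 25, 14, 235), (296, 20, 27, 245), (298, 107, 163, 160), (300, 107, 170, 171), (302, 107, 164, 176), (304, 106, 165, 175), (306, 106, 169, 177), (308, 106, 173, 175), (310, 106, 168, 176)]
row 215 [(288, 15, 245, 128), (290, 12, 80, 140), (292, 23, 28, 164), (294, 20, 28, 164), (296, 18, 44, 161), (298, 106, 178, 110), (300, 106, 167, 110), (302, 106, 160, 102), (304, 107, 165, 162), (306, 106, 167, 176), (308, 106, 162, 173), (310, 105, 171, 170)]
row 240 [(288, 14, 241, 218), (290, 14, 251, 199), (292, 16, 22, 151), (294, 20, 28, 164), (296, 23, 10, 104), (298, 106, 166, 115), (300, 105, 171, 116), (302, 107, 158, 116), (304, 104, 160, 116), (306, 106, 155, 115), (308, 107, 155, 115), (310, 105, 172, 113)]
```

Run:
```python
from ck import *
B=np.zeros_like(yel); B[60:200]=yel[60:200]
print('bracket face yaw',edge(B,range(100,250,3),False,.022), [int(np.flatnonzero(B[:,u])[-1]) for u in (90,100,130,160,190,220,250,265)])
t=manip.capture('top')
for n in('cup','can','driver','spacer'): print(n,[(round(d['score'],2),[int(x) for x in d['rect']]) for d in manip.spot_in(t,n)[:2]])
s=manip.sense(); print(s['force'],s['eef_rot'],s['time_s'])
print(manip.hand_in())
```

```text
[0.55407027 0.02210856 0.20472383] [-3.14157141e+00 -6.85402049e-04  1.73006355e+00] [-18.52572993 -19.75647088  21.66191381] [-4.04209384  4.07269874  0.17344553]
bracket face yaw (0.1585, (494.0, 62.8), 50) [168, 168, 168, 168, 168, 168, 168, 168]
cup [(0.68, [130, 192, 159, 218])]
can [(0.63, [353, 128, 387, 161]), (0.6, [129, 190, 156, 218])]
driver [(0.79, [225, 98, 239, 169]), (0.56, [130, 189, 158, 217])]
spacer []
[-18.82742044 -19.9281496   22.72477386] [-3.14152000e+00 -7.02120719e-04  1.73014399e+00] 22.25
the job is handed in; nothing more can be done
None
```

I handed the job in at about 22 s of the 58 s allowed: the spacer is released over the stud onto the bracket, and the gripped square is still pressing the rail and bracket with about 19–20 N each. No gap showed at either face in the wrist camera; the cup, can and screwdriver had not moved, and the verdict was not returned.

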